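# Slide the drip tray home under the tabletop cooker

### The arm

A 7-joint arm with a two-finger parallel gripper is mounted at the origin on the work surface. World frame = base frame: x ahead of the robot, y to its left, z up, the work surface at z = 0. Lengths are in mm, angles in rad, forces in N, time in s.
With the tool pointing down it reaches from about 425 to 875 mm from the base axis. Payload 8.4 kg.
Tool frame: the origin (TCP) lies between the finger pads; the fingertips stand arm.tip_extent ahead of it and the grasp point (between the pads) lies 5 mm behind it (arm.tip_extent is the distance from the TCP to the fingertips, in mm); z points along the fingers, y is the direction in which the jaws open and shut (so a half turn about z gives the same grasp; the last joint's range is limited). The gripper opens to 87 mm and grips with 3 to 60 N. Pads are 19 mm wide; open, the fingers measure 117 mm over their backs; the gripper's body (75 mm by 190 mm) begins 51 mm behind the grasp point.
Start: joints at [1.037, 0.333, 0.04, 1.465, -0.013, 1.343, -0.059], TCP at [273.774, -589.502, 236.546] pointing down, gripper open.
Joint ranges: [-2.58, 2.58], [-0.38, 2.09], [-1.3, 1.39], [0.25, 2.4], [-1.5, 4.64], [0.08, 2.09], [-2.65, 2.65]. Speed limits (rad/s): [2.22, 2.22, 2.79, 2.79, 3.14, 3.14, 3.14].

### API

Orientations are given as a rotation vector (axis times angle).
In Python, from rig import arm, readout, vision gives the robot as it stands. The module is installed in compiled form; this text tells all that it offers. Calls block until the motion is done:
- arm.reach(position, orientation): joint-space move of the TCP to a pose.
- arm.move_l(position, vel=150, frame=None, f_stop=None): straight line of the TCP; frame=None keeps the orientation; vel is the mean speed in mm/s. With f_stop (N) it stops when the force on the tool has changed by that much, and returns True; else False.
- arm.movej(angles): joint-space move.
- arm.open_gripper() and arm.close_gripper(newtons=None): open the fingers fully, or close them until they stop; newtons is the grip in N (None keeps the last).
- arm.hold(seconds).
- arm.ik(position, orientation): joint angles nearest the present ones, or None.
- readout.sense(): the state.
- vision.camera(name): name is "scene" or "side" or "wrist"; returns the picture (400x640x3 uint8, red, green, blue); there is no depth.
- vision.calibration(name): a dict with "fov_y" (degrees; the focal length in pixels is half the picture's height over the tangent of half this angle, whatever the lens; pixels are square), "cx", "cy" (the principal point, pixels), "world_from_camera" (4x4, takes a point from camera to world coordinates). Camera axes: x right, y down, z forward; pixel columns grow to the right and rows downward; lengths in mm; the calibration is good to about 2 mm. A picture is of the moment at which its call begins: read the wrist's pose just before it. calibration takes no time and is no camera call; for the wrist camera it gives the pose at the moment of the call.
A pose or a line that the arm cannot do raises arm.PlanningError and nothing moves.
- arm.close_job(): hands the job in, once; it reports no verdict.
The state is a dict: "time": time; "joint_positions": joint angles; "qd": joint speeds; "joint_efforts": joint torques, N m; "eef_pos": TCP position; "orientation": TCP orientation; "wrist_force": force on the tool from outside, world axes, zero at the start; "ft_torque": the same for the moment, N m; "gripper_width": finger opening in mm.
Only numpy, scipy, OpenCV 4.12 (cv2) and the standard library are available. Lean on these libraries where they do the work, as an engineer would, in place of code of your own. Each camera call takes 0.05 s, during which the arm holds its last target. There are 200 camera calls.

### The job

Put the drip tray back: slide it nose first into the low slot under the tabletop cooker, push it past the spring catch until it is fully home against the stop pad, press it there with about 1 kg (10 N) of push for half a second so that it beds, then let go. Do not force the tray - 1.2 kg (12 N) of push is the most it should get - and leave the pot, pepper mill, bowl and oil bottle where they are.

Things in the scene. Friction and masses are not known exactly. Their poses are not given: they have to be found in the camera images.
- cooker: Tabletop gas cooker, fixed, turned up to 0.2 rad. Steel box 270 (x) by 260 mm (y), heights 20 to 70 mm; pan supports up to 100 mm carry a pot. Origin: centre of its underside, on the worktop. Under the box a tunnel 135 mm wide between rails runs along y: mouth in the -y side below a lime strip, floor = worktop, roof at 20 mm. The tray goes in towards +y; home, its back wall is within 5 mm of flush with the cooker's side.
- slot_mouth (a point): Middle of the tunnel mouth in the plane of the cooker's -y side, 10 mm above the worktop; axes as the cooker (y points into the tunnel). The tunnel's side rails are flared over the first 25 mm, to 150 mm apart at the mouth.
- slot_stop (a point): Nominal place of the hidden stop pad's face, 150 mm beyond the mouth along y, 10 mm up; axes as the cooker. The real pad (hard, rigid) is set by hand up to 5 mm nearer or farther: find it by feel. A spring roller (4 N down) rides over the nose rim in the last 17 mm before the pad, highest 8 mm before it: the push climbs to 5-9 N, eases to 1-4 N, then rises steeply at the pad.
- tray_handle (a point): Centre of the tray's red upright grip, 22 mm above the worktop; axes as the tray (y from grip to nose, x across). Grip 14 mm thick (x), 40 mm long (y), top 40 mm above the worktop, on a 44 mm wide, 4 mm thick tongue behind the pan; its centre is 55 mm behind the pan's back wall, so it stays outside the cooker.
- tray_nose (a point): Middle of the tray's front (nose) face, 8 mm above the worktop, 205 mm from the grip's centre along tray y; axes as the tray. The nose is 116 mm wide, its corners tapered over 22 mm to the full 130 mm.
- pot: Red cooking pot, 130 mm across, 65 mm tall, standing on the cooker's pan supports; leave alone. Origin: centre of its underside.
- mill: Dark wooden pepper mill, 54 mm across, 140 mm tall, on the worktop beyond the tray; leave alone. Origin: centre of its underside.
- bowl: Terracotta bowl, 100 mm across, 45 mm tall, on the worktop beyond the tray; leave alone. Origin: centre of its underside.
- oil: Green oil bottle, 60 mm across, 200 mm tall, on the worktop beyond the tray; leave alone. Origin: centre of its underside.
- tray: Drip tray: loose rigid aluminium pan, 130 mm wide (x), 150 mm long (y), 17 mm high, about 0.25 to 0.5 kg, lying on the worktop on the cooker's -y side, turned up to 0.4 rad. Origin: centre of the pan's underside, 75 mm behind the nose face; y points from grip to nose.

How it is judged (in metres and radians):
On the way, in this order (a step that is already met when the one before it is completed fails the run):
1. the tray's nose is at least 20 mm inside the tunnel mouth and the tray is in line with the tunnel (y of tray_nose in the frame of slot_mouth above 0.02 m and angle between the y axis of tray_nose and the y axis of slot_mouth, either way round below 0.06 rad), for 0.1 s.
2. the tray, past the catch, is pressed home: it presses on the cooker (pad and roller together) with more than 11 N (contact force between tray and cooker above 11 N and y of tray_nose in the frame of slot_stop above -0.007 m), for 0.2 s.
At the end, for the whole second after the job is handed in: The tray is home under the cooker: nose within 7 mm short of and 8 mm beyond the nominal stop place, held by the catch (still pressed by it with over 2.5 N), in the middle of the tunnel within 6 mm, in line with it and level within 0.06 rad, at rest and released (y of tray_nose in the frame of slot_stop between -0.007 and 0.008 m and x of tray_nose in the frame of slot_stop between -0.006 and 0.006 m and contact force between tray and cooker above 2.5 N and angle between the y axis of tray_nose and the y axis of slot_stop, either way round below 0.06 rad and angle between tray's own z axis and vertical below 0.06 rad and linear speed of tray below 0.01 m/s); the robot touches nothing.
It fails at once if the tray presses on the cooker (rails, roof, roller and stop pad together) with more than 24 N (contact force between tray and cooker above 24 N).
It fails at once if the pot is moved more than 15 mm or tipped (distance of pot from where it was at the start of the episode above 0.015 m or angle between pot's own z axis and vertical above 0.3 rad).
It fails at once if the mill is moved more than 15 mm or tipped (distance of mill from where it was at the start of the episode above 0.015 m or angle between mill's own z axis and vertical above 0.3 rad).
It fails at once if the bowl is moved more than 15 mm or tipped (distance of bowl from where it was at the start of the episode above 0.015 m or angle between bowl's own z axis and vertical above 0.3 rad).
It fails at once if the oil is moved more than 15 mm or tipped (distance of oil from where it was at the start of the episode above 0.015 m or angle between oil's own z axis and vertical above 0.3 rad).
It also fails if it takes over 72 s, if anything falls off the work surface, if the arm or the gripper's body presses on something with over 40 N, if the wrist force passes 120 N, or if a joint passes its speed limit or range.

## Working session

There is one attempt and no reset: what is moved stays moved. The work goes in short steps, each a Python script; the robot and the scene stay as the last script left them, time stands still between calls to the robot, and variables do not carry over. Pictures are saved under pics/ and viewed, about 8 in all and at most 12, crops included, and the job is handed in when it is done.

```bash
mkdir -p pics
python3 - <<'E'
from rig import arm, readout, vision
import cv2, numpy as np
ims=[]
for n in("scene","side","wrist"):
    im=vision.camera(n);c=vision.calibration(n)
    cv2.imwrite(f"pics/{n}0.png",im[:,:,::-1]);print(n,c["fov_y"],c["cx"],c["cy"],np.round(c["world_from_camera"],3).tolist(),c.keys())
s=readout.sense();print(s["time"],s["orientation"],s["wrist_force"],s["gripper_width"],arm.tip_extent)
E
```

```text
scene 50.80398790824307 323.62464655299584 193.92185114411197 [[0.479, 0.722, -0.5, 1029.646], [0.878, -0.4, 0.263, -260.747], [-0.01, -0.565, -0.825, 790.504], [0.0, 0.0, 0.0, 1.0]] dict_keys(['fov_y', 'cx', 'cy', 'world_from_camera'])
side 52.126774928288775 316.1982713713626 203.6374592518443 [[-0.687, -0.412, 0.598, 97.332], [-0.726, 0.407, -0.554, 458.659], [-0.014, -0.815, -0.579, 589.477], [0.0, 0.0, 0.0, 1.0]] dict_keys(['fov_y', 'cx', 'cy', 'world_from_camera'])
wrist 58.86410629685596 322.9460504399552 198.78877685975266 [[0.42, -0.879, -0.226, 335.748], [-0.907, -0.407, -0.104, -560.364], [-0.001, 0.249, -0.969, 383.878], [0.0, 0.0, 0.0, 1.0]] dict_keys(['fov_y', 'cx', 'cy', 'world_from_camera'])
0.15 [-3.06655408e+00 -6.77208713e-01  5.46090943e-04] [ 1.14406893 -0.56253548 -0.10571303] 87.1485470899815 14.0
```

View pics/scene0.png

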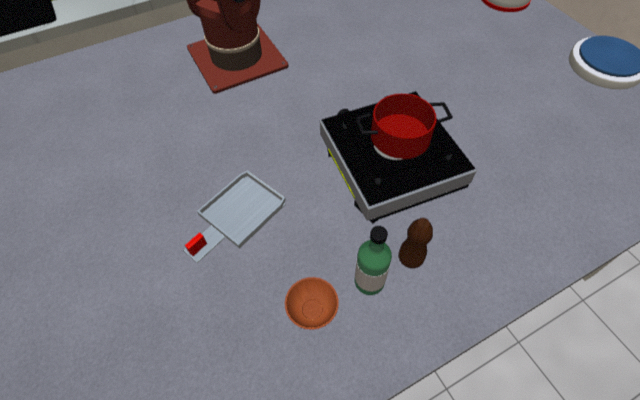

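View pics/side0.png

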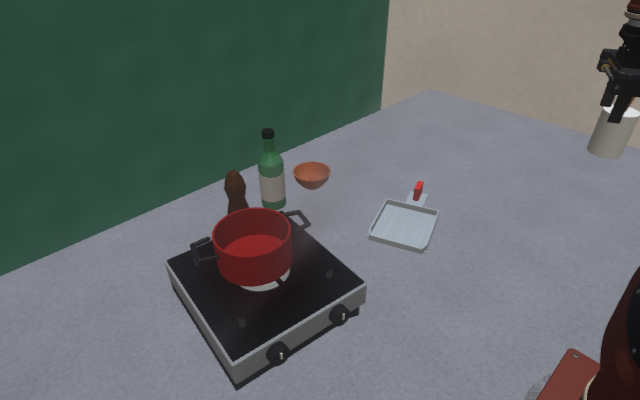

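View pics/wrist0.png

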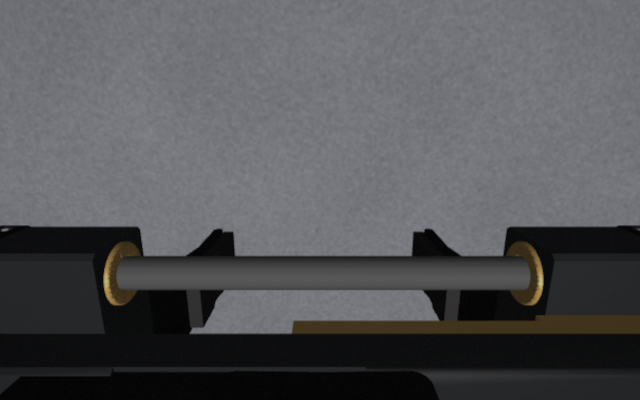

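The scene view shows the tray grip at (195,243), the tray pan corners at (248,172), (284,201), (240,244) and (199,211), and a lime strip at about (341,175). The side view shows the grip at (419,190). The wrist view shows bare worktop. I'll localise these coarsely first.

```bash
cat > h.py <<'E'
from rig import arm, readout, vision
import cv2, numpy as np
def ray(c,px):
    f=200/np.tan(np.radians(c["fov_y"])/2);T=np.array(c["world_from_camera"])
    d=np.array([(px[0]-c["cx"])/f,(px[1]-c["cy"])/f,1.]);return T[:3,3],T[:3,:3]@d
def plane(c,px,z):
    o,d=ray(c,px);return o+d*(z-o[2])/d[2]
def project(c,P):
    f=200/np.tan(np.radians(c["fov_y"])/2);T=np.array(c["world_from_camera"])
    q=T[:3,:3].T@(np.asarray(P)-T[:3,3]);return np.array([c["cx"]+f*q[0]/q[2],c["cy"]+f*q[1]/q[2]])
def tri(obs):  # [(calib,px),...] -> point, rms miss
    A=np.zeros((3,3));b=np.zeros(3);L=[]
    for c,p in obs:
        o,d=ray(c,p);d=d/np.linalg.norm(d);M=np.eye(3)-np.outer(d,d);A+=M;b+=M@o;L.append((M,o))
    P=np.linalg.solve(A,b);return P,[np.linalg.norm(M@(P-o)) for M,o in L]
def mask(im,lo,hi):
    return cv2.inRange(cv2.cvtColor(im,cv2.COLOR_RGB2HSV),lo,hi)
def blobs(m,amin=15):
    cs,_=cv2.findContours(m,cv2.RETR_EXTERNAL,cv2.CHAIN_APPROX_NONE)
    return sorted([c for c in cs if cv2.contourArea(c)>amin],key=cv2.contourArea,reverse=True)
RED=((0,190,90),(5,255,255)); LIME=((25,120,80),(45,255,255))
E
python3 - <<'E'
from h import *
np.set_printoptions(precision=1,suppress=True)
S=vision.calibration("scene");D=vision.calibration("side")
s=cv2.imread("pics/scene0.png")[:,:,::-1];d=cv2.imread("pics/side0.png")[:,:,::-1]
for n,im in(("s",s),("d",d)):
    for k,mk in(("red",RED),("lime",LIME)):
        for c in blobs(mask(im,*mk)):print(n,k,cv2.contourArea(c),np.mean(c[:,0],0),cv2.boundingRect(c))
print("grip",plane(S,(195,243),30),tri([(S,(195,243)),(D,(419,190))]))
print("tray",[plane(S,p,17)for p in((248,172),(284,201),(240,244),(199,211))])
print("tray side",[plane(D,p,17)for p in((378,201),(438,209),(423,249),(371,238))])
print("cooker",[plane(S,p,70)for p in((320,122),(370,207),(474,170),(415,94))])
print("cooker side",[plane(D,p,70)for p in((168,266),(235,355),(365,286))])
print("lime",[plane(S,p,25)for p in((328,150),(355,203))])
print("mill,oil,bowl",[plane(S,p,0)for p in((412,262),(370,288),(312,322))])
E
```

```text
s red 911.0 [398.8 118.8] (373, 95, 63, 44)
s red 160.5 [195.2 244.6] (186, 234, 18, 21)
s red 39.5 [509.8   7.8] (492, 3, 37, 8)
s lime 37.0 [340.9 172.5] (328, 148, 27, 50)
grip [ 548.4 -304.8   30. ] (array([ 544.1, -305.3,   23.7]), [np.float64(0.2645018843540193), np.float64(0.2645018843541739)])
tray [array([ 422.4, -137.5,   17. ]), array([535.5, -99.3,  17. ]), array([ 587.4, -224.7,   17. ]), array([ 469.3, -272.3,   17. ])]
tray side [array([ 590.7, -203.9,   17. ]), array([ 470.7, -278.8,   17. ]), array([ 413.9, -135.5,   17. ]), array([512.4, -85.6,  17. ])]
cooker [array([409.6,  59.8,  70. ]), array([667.1,  36. ,  70. ]), array([695.3, 281.4,  70. ]), array([440.4, 309.5,  70. ])]
cooker side [array([680.6, 288.1,  70. ]), array([441.4, 305. ,  70. ]), array([398.9,  68.8,  70. ])]
lime [array([460.3,  53.1,  25. ]), array([620. ,  31.6,  25. ])]
mill,oil,bowl [array([786.5,  68.7,   0. ]), array([792.5, -36.2,   0. ]), array([ 796.9, -167.7,    0. ])]
```

```bash
cat >> h.py <<'E'
from scipy.spatial.transform import Rotation as Ro
def down(a): # tool x along world yaw a, z down
    return (Ro.from_euler("z",a)*Ro.from_matrix(np.diag([1.,-1,-1]))).as_rotvec()
def snap(tag):
    c=vision.calibration("wrist");im=vision.camera("wrist")
    cv2.imwrite(f"pics/{tag}.png",im[:,:,::-1]);np.save(f"pics/{tag}.npy",c,allow_pickle=True);return im,c
E
python3 - <<'E'
from h import *
np.set_printoptions(precision=2,suppress=True)
print("start yaw",Ro.from_rotvec(readout.sense()["orientation"]).as_matrix()[:,0])
for nm,p,y in(("grip",(546,-305,23),.344),("home",(530,-10,23),-.1),("viewT",(510,-270,230),.344),("viewM",(530,-60,230),-.1)):
    for s in(1,-1): print(nm,s,arm.ik(np.array(p,float),down(y+s*np.pi/2)))
E
```

```text
start yaw [ 0.91  0.42 -0.  ]
grip 1 [ 0.72  0.5  -0.35  1.72  0.2   0.96  0.63]
grip -1 [ 0.39  0.47  0.06  1.74 -0.03  0.93 -2.33]
home 1 [ 0.4   0.37 -0.54  1.95  0.24  0.89 -0.36]
home -1 [ 0.83  0.57 -1.09  1.93  0.6   1.01  2.51]
viewT 1 [ 0.73  0.21 -0.37  1.64  0.08  1.3   0.69]
viewT -1 [ 0.45  0.19 -0.04  1.66  0.01  1.29 -2.4 ]
viewM 1 [ 0.5   0.14 -0.51  1.74  0.07  1.29 -0.13]
viewM -1 None
```

Run:
```python
from h import *
g=np.array([546,-305,0.]);ty=np.array([-.337,.941,0]);m=np.array([539,48,0.]);cy=np.array([.1,.995,0])
for tag,p,y in(("T1",g-10*ty,.344),("T2",g+75*ty,.344),("M1",m-135*cy,-.1),("M2",m-175*cy,-.1)):
    arm.reach(p+[0,0,230],down(y+np.pi/2)); snap(tag)
print(readout.sense()["time"])
I=[cv2.imread(f"pics/{t}.png")[:300] for t in("T1","T2","M1","M2")]
cv2.imwrite("pics/grid.png",cv2.resize(np.vstack([np.hstack(I[:2]),np.hstack(I[2:])]),(800,375)))
```

```text
3.2167
```

View pics/grid.png

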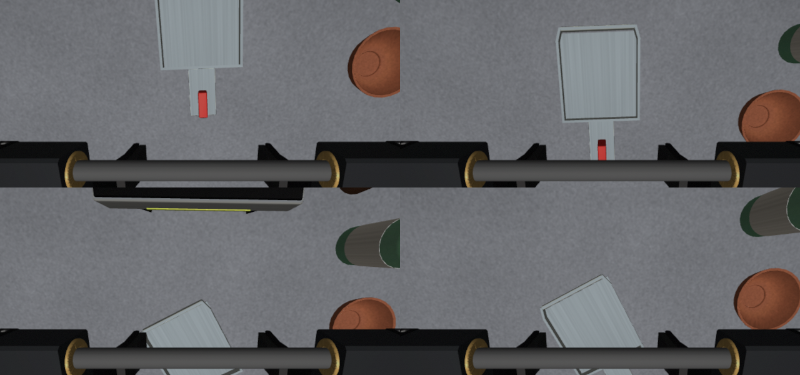

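The wrist views show the tray and grip (T1 grip at about (325,165), T2 pan at about (317,118) in full-size pixels). In M1 the lime strip runs from about (234,33) to (402,37). M2 misses the cooker.

Run:
```python
from h import *
np.set_printoptions(precision=1,suppress=True)
cy=np.array([.1,.995,0]);m=np.array([539,48,0.])
arm.reach(m-112*cy+[0,0,270],down(-.1+np.pi/2)); snap("M3")
arm.reach(m-112*cy+[0,0,170],down(-.1+np.pi/2)); snap("M4")
C={t:np.load(f"pics/{t}.npy",allow_pickle=True).item() for t in("T1","T2","M1","M3","M4")}
I={t:cv2.imread(f"pics/{t}.png")[:,:,::-1] for t in C}
S=vision.calibration("scene");s0=cv2.imread("pics/scene0.png")[:,:,::-1]
for t in("T1","T2"):
    b=blobs(mask(I[t],*RED))[0];r=cv2.minAreaRect(b);bp=cv2.boxPoints(r);print(t,"red",r);print([plane(C[t],p,40)[:2] for p in bp])
    g=cv2.cvtColor(I[t],cv2.COLOR_RGB2HSV);print("hsv tray",g[100,320],"bench",g[100,100])
obs={}
for t in("M1","M3","M4"):
    bl=blobs(mask(I[t],*LIME));
    for b in bl[:2]:
        r=cv2.minAreaRect(b);pts=b[:,0].astype(float)
        bx=cv2.boundingRect(b);L=[pts[pts[:,0]<=bx[0]+1].mean(0),pts[pts[:,0]>=bx[0]+bx[2]-2].mean(0)]
        print(t,r,L,[plane(C[t],p,25)[:2] for p in L]); obs.setdefault(t,L)
for k in(0,1):
    print("tri",k,tri([(C[t],obs[t][k]) for t in obs]))
b=blobs(mask(s0,*LIME))[0][:,0];print("scene lime",b[b[:,1].argmin()],b[b[:,1].argmax()])
```

```text
Traceback (most recent call last):
IndexError: list index out of range
```

Run:
```python
import cv2,numpy as np
a=cv2.imread("pics/M3.png")[:130,100:500];b=cv2.imread("pics/M4.png")[:130,100:500]
cv2.imwrite("pics/mm.png",cv2.resize(np.vstack([a,b]),(800,520)))
```

```text
(no output)
```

View pics/mm.png

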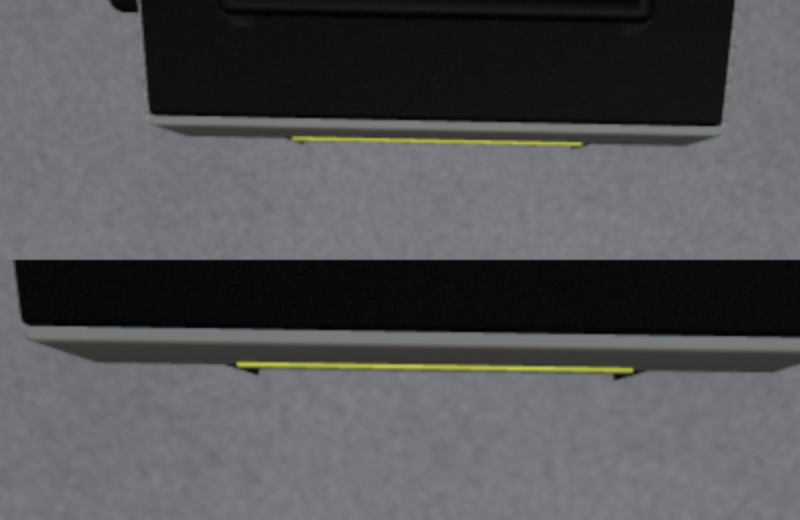

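M3 and M4 show the cooker side and the lime strip clearly: in M3 from about (246,69) to (391,72), in M4 from about (218,52) to (416,55).

Run:
```python
from h import *
np.set_printoptions(precision=2,suppress=True)
C={t:np.load(f"pics/{t}.npy",allow_pickle=True).item() for t in("T1","T2","M1","M3","M4")}
I={t:cv2.imread(f"pics/{t}.png")[:,:,::-1] for t in C}
for t in("T1","T2"):
    g=cv2.cvtColor(I[t],cv2.COLOR_RGB2HSV);print("hsv grip",I[t][165,325],g[165,325],"tray",g[100,320],"bench",g[100,100])
    b=blobs(mask(I[t],(0,150,60),(6,255,255)))[0] if t=="T2" else [x for x in blobs(mask(I[t],(0,150,60),(6,255,255))) if cv2.boundingRect(x)[0]<450][0]
    r=cv2.minAreaRect(b);bp=cv2.boxPoints(r);print(t,"red",r);print(np.array([plane(C[t],p,40)[:2] for p in bp]))
obs={}
for t in("M1","M3","M4"):
    for b in blobs(mask(I[t],*LIME))[:1]:
        pts=b[:,0].astype(float)
        bx=cv2.boundingRect(b);L=[pts[pts[:,0]<=bx[0]+1].mean(0),pts[pts[:,0]>=bx[0]+bx[2]-2].mean(0)]
        print(t,cv2.contourArea(b),bx,L,[plane(C[t],p,23)[:2] for p in L]); obs[t]=L
E_=[]
for k in(0,1):
    P,e=tri([(C[t],obs[t][k]) for t in obs]);print("tri",k,P,e);E_.append(P)
d=E_[1]-E_[0];print("len",np.linalg.norm(d),"yaw",np.arctan2(d[1],d[0]),"mid",(E_[0]+E_[1])/2)
# front top edge of cooker: black -> grey transition per column
for t,u0,u1 in(("M3",180,455),("M4",115,490)):
    gr=I[t].astype(float).mean(2);us=np.arange(u0,u1,5);vs=[np.argmax(np.diff(gr[:100,u])[10:])+10.5 for u in us]
    f=np.polyfit(us,vs,1)
    for _ in range(3):
        r=np.abs(np.polyval(f,us)-vs);ok=r<max(1,np.median(r)*2);f=np.polyfit(us[ok],np.array(vs)[ok],1)
    a,b=[plane(C[t],(u,np.polyval(f,u)),70) for u in(u0,u1)];d=b-a;print(t,"edge",ok.sum(),len(us),a,b,"yaw",np.arctan2(d[1],d[0]))
```

```text
hsv grip [190  71  66] [  1 166 190] tray [101  23 152] bench [111  15 119]
T1 red ((324.1490478515625, 166.07711791992188), (42.3798942565918, 13.11362075805664), 87.61405944824219)
[[ 532.33 -286.53]
 [ 543.86 -281.91]
 [ 559.35 -319.98]
 [ 547.48 -324.75]]
hsv grip [135 145 149] [ 99  24 149] tray [ 99  23 154] bench [111  15 120]
T2 red ((323.0, 240.0), (32.0, 12.0), 90.0)
[[ 530.67 -279.18]
 [ 542.02 -275.12]
 [ 553.8  -307.7 ]
 [ 542.18 -311.85]]
M1 313.0 (234, 32, 167, 6) [array([234.5 ,  33.25]), array([399.5 ,  36.25])] [array([458.78,  54.2 ]), array([610.13,  36.22])]
M3 132.0 (246, 68, 145, 5) [array([246.5,  68.5]), array([389.5,  71.5])] [array([459.79,  53.58]), array([609.6 ,  35.93])]
M4 398.0 (218, 51, 199, 6) [array([218.5 ,  51.75]), array([415.5 ,  54.75])] [array([458.55,  53.8 ]), array([610.77,  36.02])]
tri 0 [461.22  52.21  32.88] [np.float64(0.3689759655947586), np.float64(0.4877297960459236), np.float64(0.13166289934968073)]
tri 1 [608.23  35.05  31.81] [np.float64(0.22565175727396755), np.float64(0.35816535375949915), np.float64(0.2806756133603613)]
len 148.01453135782458 yaw -0.11624519235253106 mid [534.73  43.63  32.35]
M3 edge 44 55 [409.32  63.69  70.  ] [661.54  34.3   70.  ] yaw -0.1160072707279226
M4 edge 62 75 [406.34  64.22  70.  ] [647.1   36.14  70.  ] yaw -0.11609675642666789
```

```bash
cat >> h.py <<'E'
def fz(n=8):
    W=[]
    for _ in range(n): arm.hold(0.02);W.append(readout.sense()["wrist_force"])
    return np.mean(W,0)
YAW=-.116; CX=np.array([np.cos(YAW),np.sin(YAW),0]); CY=np.array([-CX[1],CX[0],0]); M=np.array([534.6,45.,0])
E
python3 - <<'E'
from h import *
np.set_printoptions(precision=2,suppress=True)
c=np.load("pics/T2.npy",allow_pickle=True).item();im=cv2.imread("pics/T2.png")[:,:,::-1]
m=mask(im,(85,17,110),(108,60,255));m[215:]=0;m=cv2.morphologyEx(m,cv2.MORPH_CLOSE,np.ones((9,9)));m=cv2.morphologyEx(m,cv2.MORPH_OPEN,np.ones((60,60)))
b=blobs(m)[0];r=cv2.minAreaRect(b);P=np.array([plane(c,p,17)[:2] for p in cv2.boxPoints(r)]);print(r,P)
P=P[P[:,1].argsort()];nose=P[2:].mean(0);back=P[:2].mean(0);d=nose-back;L=np.linalg.norm(d);print("nose",nose,"back",back,L)
d/=L;yaw=np.arctan2(-d[0],d[1]);g=nose-205*d;print("yaw",yaw,"grip from pan",g)
E
```

```text
((319.0, 119.5), (153.0, 132.0), 90.0) [[ 416.02 -137.04]
 [ 533.61  -95.09]
 [ 589.88 -233.36]
 [ 459.23 -280.  ]]
nose [ 474.82 -116.07] back [ 524.55 -256.68] 149.14669450874476
yaw 0.33998942788064773 grip from pan [ 543.18 -309.33]
```

Run:
```python
from h import *
np.set_printoptions(precision=2,suppress=True)
o=down(.365+np.pi/2);g=np.array([546,-304.5,0.])
arm.reach(g+[0,0,100],o);print("free",fz())
arm.move_l(g+[0,0,24],f_stop=6);print(readout.sense()["eef_pos"],fz())
arm.close_gripper(30);s=readout.sense();print(s["gripper_width"],s["eef_pos"],fz(),s["ft_torque"])
p=M-232*CY+[0,0,24]
print(arm.move_l(p,vel=60,frame=down(YAW+np.pi/2),f_stop=10));s=readout.sense();print(s["eef_pos"],s["gripper_width"],fz(),s["time"])
snap("G1");im=vision.camera("scene");cv2.imwrite("pics/sc1.png",im[:,:,::-1])
a=cv2.imread("pics/G1.png");cv2.imwrite("pics/g1.png",np.hstack([a,im[:,:,::-1]])[:, :]);cv2.imwrite("pics/g1.png",cv2.resize(cv2.imread("pics/g1.png"),(800,250)))
```

```text
free [-0.03  0.36 -0.26]
[ 546.58 -304.43   24.73] [ 0.06 -0.06  0.28]
14.202827340856501 [ 545.81 -304.61   23.99] [-1.14 -0.15  0.65] [-0.02  0.12  0.18]
False
[ 507.62 -185.28   23.92] 13.634281701213729 [-1.7   0.62 -0.52] 9.65
```

View pics/g1.png

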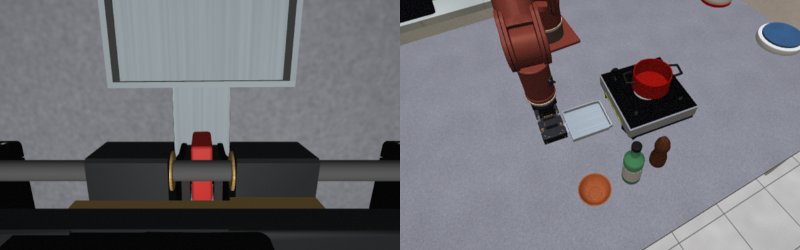

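The wrist view shows the tray held square: the pan's back wall runs level at row ~139, columns 171–474. The scene view shows the tray lined up with the mouth. I'll check the offset numerically and then slide it in, watching the force.

```bash
cat >> h.py <<'E'
def loc(p): d=np.asarray(p)-M;return np.array([d@CX,d@CY,d[2]])
def rep():
    s=readout.sense();f=fz(5);e=loc(s["eef_pos"])
    print("t%.1f lat %.2f nose %.2f z %.1f | Fx %.2f Fy %.2f Fz %.2f w %.1f"%(s["time"],e[0],e[1]+205,e[2],f@CX,f@CY,f[2],s["gripper_width"]));return f
E
python3 - <<'E'
from h import *
np.set_printoptions(precision=2,suppress=True)
c=np.load("pics/G1.npy",allow_pickle=True).item()
a,b=[loc(plane(c,p,17)) for p in((171,139),(474,139))];print("back wall in tunnel frame",a,b,"yaw err",(b-a)[1]/(b-a)[0])
rep()
for n in(0,25,60,100,122):
    st=arm.move_l(M+(n-205)*CY+[0,0,24],vel=40,f_stop=5);rep()
    if st:print("STOP");break
E
```

```text
back wall in tunnel frame [ -65.11 -176.83   17.  ] [  65.97 -176.93   17.  ] yaw err -0.0007372911765521002
t9.9 lat -0.02 nose -26.92 z 24.0 | Fx -0.90 Fy 0.52 Fz -1.46 w 13.8
t10.8 lat 0.01 nose 0.30 z 24.0 | Fx -0.06 Fy 1.36 Fz -2.09 w 13.9
t11.7 lat -0.03 nose 25.36 z 24.0 | Fx -0.50 Fy 1.45 Fz -2.47 w 13.4
t12.8 lat -0.06 nose 60.21 z 23.9 | Fx 0.06 Fy 0.80 Fz -1.86 w 13.8
t14.0 lat -0.07 nose 100.14 z 24.0 | Fx -0.35 Fy 1.08 Fz -1.96 w 13.7
t14.8 lat -0.03 nose 122.47 z 24.0 | Fx -0.18 Fy 1.26 Fz -2.01 w 13.8
```

Run:
```python
from h import *
base=rep()@CY
n=122.5;eased=False;peak=0
while n<157:
    n+=.8 if not eased else .4
    arm.move_l(M+(n-205)*CY+[0,0,24],vel=10)
    print("%.1f"%n,end=" ");F=base-rep()@CY;peak=max(peak,F)
    if peak>4 and F<peak-2.5: eased=True
    if F>9.5 or (eased and F>6.5):print("stop",F);break
```

```text
t14.9 lat -0.04 nose 122.14 z 23.9 | Fx -0.01 Fy 1.33 Fz -1.98 w 14.0
123.3 t15.2 lat -0.01 nose 122.95 z 24.0 | Fx 0.20 Fy -1.35 Fz -2.28 w 14.0
124.1 t15.6 lat 0.03 nose 124.11 z 24.0 | Fx 0.10 Fy -1.31 Fz -1.78 w 13.9
124.9 t15.9 lat -0.01 nose 125.04 z 24.0 | Fx -0.25 Fy -0.12 Fz -2.00 w 13.9
125.7 t16.2 lat 0.02 nose 125.82 z 24.0 | Fx 0.07 Fy -0.87 Fz -2.01 w 13.7
126.5 t16.6 lat -0.01 nose 126.60 z 24.0 | Fx 0.04 Fy -0.93 Fz -2.09 w 13.8
127.3 t16.9 lat -0.02 nose 127.42 z 24.0 | Fx -0.13 Fy -0.75 Fz -1.78 w 13.8
128.1 t17.2 lat -0.01 nose 128.21 z 24.0 | Fx -0.11 Fy -0.84 Fz -1.84 w 13.5
128.9 t17.6 lat 0.02 nose 129.00 z 24.0 | Fx 0.23 Fy -0.79 Fz -1.87 w 13.8
129.7 t17.9 lat 0.01 nose 129.78 z 24.0 | Fx 0.10 Fy -0.27 Fz -1.93 w 14.1
130.5 t18.2 lat 0.03 nose 130.59 z 24.0 | Fx 0.15 Fy -0.39 Fz -1.81 w 13.8
131.3 t18.6 lat -0.01 nose 131.40 z 24.0 | Fx 0.10 Fy -0.84 Fz -1.67 w 13.7
132.1 t18.9 lat -0.01 nose 132.17 z 24.0 | Fx -0.19 Fy -0.74 Fz -1.51 w 13.6
132.9 t19.2 lat -0.01 nose 132.50 z 24.0 | Fx -0.03 Fy -3.32 Fz -1.19 w 13.8
133.7 t19.6 lat -0.03 nose 132.72 z 24.0 |
[... 1574 characters left out ...]
 lat -0.00 nose 146.99 z 24.0 | Fx -0.22 Fy -2.73 Fz -1.08 w 13.7
147.3 t26.9 lat -0.01 nose 147.41 z 24.0 | Fx 0.02 Fy -2.27 Fz -1.55 w 13.8
147.7 t27.2 lat -0.02 nose 147.79 z 24.0 | Fx -0.04 Fy -2.32 Fz -1.06 w 14.0
148.1 t27.6 lat -0.00 nose 148.19 z 24.0 | Fx -0.56 Fy -1.74 Fz -1.19 w 13.7
148.5 t27.9 lat -0.01 nose 148.59 z 24.0 | Fx -0.26 Fy -1.55 Fz -1.61 w 13.5
148.9 t28.2 lat 0.01 nose 149.01 z 24.0 | Fx 0.04 Fy -1.48 Fz -1.44 w 13.6
149.3 t28.6 lat 0.01 nose 149.19 z 24.0 | Fx -0.03 Fy -2.77 Fz -1.58 w 14.0
149.7 t28.9 lat -0.08 nose 149.24 z 24.0 | Fx -0.72 Fy -5.09 Fz -0.79 w 13.4
150.1 t29.2 lat -0.14 nose 149.33 z 23.9 | Fx -1.29 Fy -6.18 Fz -0.35 w 14.2
stop 7.511199579717751
```

The catch started at nose 132.3 mm and eased by 149. The pad was felt at 149.1, which is 17 mm later, as it should be. Now I'll press it home in fine steps.

Run:
```python
from h import *
n=150.1;rep()
while n<154:
    n+=.2; arm.move_l(M+(n-205)*CY+[0,0,24],vel=5)
    f=fz(5)@CY; print("%.1f %.2f"%(n,f))
    if f<-11.2:break
for _ in range(4): rep();arm.hold(.1)
```

```text
t29.3 lat -0.14 nose 149.33 z 24.0 | Fx -0.72 Fy -5.80 Fz -0.50 w 14.2
150.3 -6.49
150.5 -7.28
150.7 -8.00
150.9 -8.63
151.1 -8.96
151.3 -10.02
151.5 -10.26
151.7 -10.54
151.9 -11.45
t32.4 lat -0.18 nose 149.39 z 23.9 | Fx -1.17 Fy -11.72 Fz 1.59 w 13.9
t32.6 lat -0.18 nose 149.42 z 23.9 | Fx -1.42 Fy -11.08 Fz 0.93 w 13.9
t32.8 lat -0.16 nose 149.44 z 23.9 | Fx -1.44 Fy -11.84 Fz 1.23 w 13.5
t32.9 lat -0.18 nose 149.37 z 23.9 | Fx -1.51 Fy -11.18 Fz 1.24 w 13.5
```

Run:
```python
from h import *
arm.move_l(M+(152.05-205)*CY+[0,0,24],vel=5)
for _ in range(4): rep();arm.hold(.05)
arm.move_l(M+(149.5-205)*CY+[0,0,24],vel=10);rep()
arm.open_gripper();rep()
arm.move_l(M+(149.5-205)*CY+[0,0,110],vel=80)
arm.move_l(M+(-10-149.5)*CY+[0,0,230],vel=150);rep()
im,c=snap("E1");s=vision.camera("scene");cv2.imwrite("pics/e.png",cv2.resize(np.hstack([im,s])[:,:,::-1],(800,250)))
b=[x for x in blobs(mask(im,(0,150,60),(6,255,255))) if cv2.boundingRect(x)[1]>20]
for x in b[:2]:
    r=cv2.minAreaRect(x);print(r,loc(plane(c,r[0],40)))
```

```text
t33.4 lat -0.17 nose 149.42 z 23.9 | Fx -1.45 Fy -11.84 Fz 0.87 w 13.8
t33.5 lat -0.17 nose 149.42 z 23.9 | Fx -1.54 Fy -11.92 Fz 1.16 w 13.6
t33.6 lat -0.18 nose 149.39 z 23.9 | Fx -1.19 Fy -12.24 Fz 1.47 w 13.9
t33.8 lat -0.18 nose 149.40 z 23.9 | Fx -1.09 Fy -12.26 Fz 1.03 w 13.4
t34.3 lat -0.19 nose 149.35 z 23.9 | Fx -2.13 Fy -4.98 Fz -0.45 w 13.6
t35.8 lat 0.01 nose 149.53 z 24.0 | Fx -0.31 Fy 0.13 Fz -0.20 w 87.0
t38.3 lat -0.37 nose 46.29 z 229.2 | Fx 0.22 Fy -0.25 Fz -0.24 w 87.1
((323.5, 69.0), (46.0, 13.0), 90.0) [  0.47228453 -56.85020597  40.        ]
```

View pics/e.png

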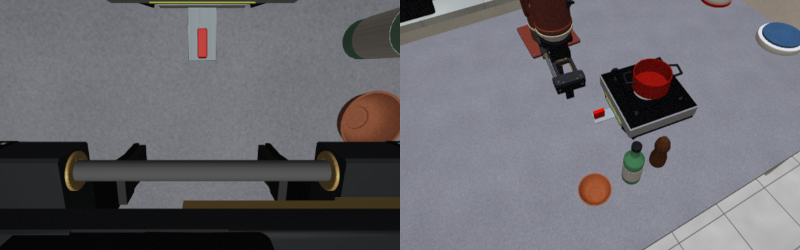

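The tray is fully in and straight: the grip is centred (0.5 mm lateral) and about 56 mm outside the mouth. The other items haven't moved and the gripper is clear.

```bash
python3 -c "
from h import *
arm.close_job();print(readout.sense()['time'])"
```

```text
the job is handed in; nothing more can be done
the job is handed in; nothing more can be done
```

The drip tray is back in the slot, pushed past the catch and home against the stop pad. I released it and handed the job in at about 38 s; no verdict is reported.

- **Insertion:** I gripped the tray, slid it round into line with the tunnel (cooker yaw −0.116 rad) and pushed it in. Sideways force stayed under 1 N until the pad. The catch push peaked at about 7.4 N and eased to about 1.5 N. The pad was felt at 149.1 mm, 17 mm after the catch began.
- **Pressing:** I held about 11.2–11.8 N for roughly 0.6 s, then about 12 N for roughly 0.5 s. The last readings were 12.2–12.3 N, slightly over the 12 N guideline and well below the 24 N limit. About 1 N of the push is friction on the worktop. The tray-to-cooker force cannot be read directly, so the "over 11 N" step rests on the roller's load adding to the push.
- **Final checks:** The wrist picture shows the grip 0.5 mm off the centre line and straight. It reads 56.9 mm outside the mouth against about 55.6 mm expected from the arm; I put the difference down to the grip's rear face being included in the colour mask. The pot, mill, bowl and oil bottle look unmoved in the last scene picture, which I checked by eye only. The gripper was clear, with near-zero force on it.

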